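Fit the steam tap's wing handle and hold it home

ROBOT

A 7-joint arm with a two-finger parallel gripper is mounted at the origin on the work surface. World frame = base frame: x ahead of the robot, y to its left, z up, the work surface at z = 0. Lengths are in mm, angles in rad, forces in N, time in s.
With the tool pointing down it reaches from about 425 to 875 mm from the base axis. Payload 8.4 kg.
Tool frame: the origin (TCP) lies midway between the tips of the shut fingers; the grasp point (between the pads) lies 19 mm behind it; z points along the fingers, y is the line along which they close (so a half turn about z gives the same grasp; the last joint's range is limited). The gripper opens to 87 mm and grips with 3 to 60 N. Pads are 19 mm wide; open, the fingers measure 117 mm over their backs; the gripper's body (75 mm by 190 mm) begins 51 mm behind the grasp point.
Start: joints at [1.083, 0.333, 0.04, 1.465, -0.013, 1.343, -0.059], TCP at [246.377, -601.467, 222.546] pointing down, gripper open.
Joint ranges: [-2.58, 2.58], [-0.38, 2.09], [-1.3, 1.39], [0.25, 2.4], [-1.5, 4.64], [0.08, 2.09], [-2.65, 2.65]. Speed limits (rad/s): [2.22, 2.22, 2.79, 2.79, 3.14, 3.14, 3.14].

INTERFACE

Orientations are given as a rotation vector (axis times angle).
In Python, from plant import bot, eyes gives the robot as it stands.
- The arm moves only by the tool send_rows, never from a script. Its argument "deltas" is a list of rows, each a list of 2 entries, a list of its own where there are three numbers: the shift along the tool's x, y, z in units of 250 mm (1.0 is 250 mm), then the turn, a rotation vector about the tool's x, y, z in units of pi rad (1.0 is pi rad). In form: [[[tx, ty, tz], [wx, wy, wz]], ...]. A call has 1 to 8 rows; each row is the pose to reach, as a shift and turn from the pose commanded when the call began, along the tool's axes at that moment, turning the shorter way round; what a row does not reach only later rows make up. A row lasts 1/12 s, in which the tool goes at most 41.7 mm and 7.16 degrees, less where a joint would pass 70% of its speed; a pose out of reach is approached as far as the arm can. A call with a number of a shift or a turn outside -1 to 1 is refused whole. A call with a gripper value outside its range is refused whole. "grip" is the opening, from -1 (shut) to 1 (fully open), set as the call begins (left out, the last holds). The fingers move at their own pace and stop on an object; the grip force is fixed at half the most. Time passes only in rows, so rows that repeat a pose let the fingers close. It gives the time, the measured TCP pose, the force, the opening and the grip force at its end, in the units of the state.
- bot.read_state(): the state, without advancing time (a new reading comes with each control period).
- eyes.get_image(name): name is "scene" or "side" or "wrist"; returns the picture (420x560x3 uint8, blue, green, red); there is no depth.
- eyes.camera_info(name): a dict with "camera_matrix" (3x3 intrinsics, pixels), "dist" ([k1, k2, p1, p2, k3] as OpenCV has them; the pictures are not rectified), "camera_from_world" (4x4, takes a point from world to camera coordinates); the wrist camera has in their place "hand_eye" (4x4, takes a point from camera to tool coordinates, whose origin is the TCP and whose axes are the flange's). Camera axes: x right, y up, looking along -z (the intrinsics and any distortion apply to the point x, -y, -z); pixel columns grow to the right and rows downward; lengths in mm; the calibration is good to about 2 mm. A picture is of the moment at which its call begins: read the wrist's pose just before it. camera_info takes no time and is no camera call.
- bot.hand_in(): hands the job in; it is judged then, once.
The state is a dict: "t": time; "qpos": joint angles; "joint_vel": joint speeds; "joint_efforts": joint torques, N m; "position": TCP position; "tcp_rot": TCP orientation; "ft_force": force on the tool from outside, world axes, zero at the start; "wrist_torque": the same for the moment, N m; "grip_width": opening from 0.0 (shut) to 1.0 (fully open); "grasp_force": force on a finger pad.
Only numpy, scipy, OpenCV 4.12 (cv2) and the standard library are available. Lean on these libraries where they do the work, as an engineer would, in place of code of your own. Each camera call takes 0.05 s, during which the arm holds its last target. There are 200 camera calls.

TASK

One of the two steam taps on the bar has lost its handle: pick up the loose black wing handle from the bar mat and put it on the bare tap, turning it until the cross-shaped bore under its hub meshes with the cross-shaped splines of the stem. Slide it down and push it fully home, pressing the sprung collar under it all the way down, and leave the milk pitcher, the tamper and the cup where they stand. Finish while still holding the handle pressed home (a colleague then fits the retaining screw): do not let go.

Things in the scene. Friction and masses are not known exactly. Their poses are not given: they have to be found in the camera images.
- handle_centre (a point): The loose black wing handle, upright on the 4 mm grey bar mat, 72 mm high, about 0.12 kg. Hub: octagonal, 42 mm across, 32 mm high. Wing on the hub: a flat grip 52 mm long (x), 16 mm thick (y), 40 mm high (from 32 to 72 mm above the underside), to be gripped across its thickness. This point is on the upright axis (z up), 36 mm above the underside.
- bore_mouth (a point): Centre of the loose handle's underside. Here opens a cross-shaped bore 26 mm deep: two crossing slots 25 mm long and 8 mm wide, one under the wing (along x), the other across it (along y).
- stem_tip (a point): Top of the bare tap's stem, on its upright axis, 90 mm above the counter. The stem is a brass cross of two upright blades along x and y, each 22 mm long and 5 mm thick (stepped to 18 x 3 mm in the top 4 mm), standing 30 mm out of its tap block. The handle fits in four positions, wing along either blade. The stem turns stiffly (0.08 N m).
- tap_top (a point): Middle of the top of the bare tap's fixed block (steel, 96 x 96 mm, 60 mm high), under the stem. The sprung dark round collar on it surrounds the stem, 42 mm across: its top is 16 mm below the stem's tip when up, 24 mm below when pressed fully down; the handle's underside rests on it.
- collar (a joint): How far the sprung collar round the stem is pressed down: 0 m up, 0.008 m fully down on its stop. The spring pushes up with 3 N at the start and 11 N when fully down, more than the handle weighs.
- fitted_top (a point): The second tap, fixed, its handle already on: this point is the top of that handle's wing, on the axis, 138 mm above the counter. Block 96 x 96 mm; not to be used.
- pitcher: Steel milk pitcher, 84 mm across, 95 mm high, handle at its y side; origin at the centre of its underside. Leave alone.
- tamper: Dark steel coffee tamper standing on its base, 58 mm across, 82 mm high; origin at the centre of its underside. Leave alone.
- cup: Dark cup, 76 mm across, 60 mm high, handle at its y side; origin at the centre of its underside. Leave alone.
Not all that is in view belongs to the job. Leave any green or pink look-alike of the part that bears stem_tip alone.

How it is judged (in metres and radians):
On the way, in this order (a step that is already met when the one before it is completed fails the run):
1. the handle is lifted off the mat (height (world z) of handle_centre above 0.07 m), for 0.1 s.
2. the handle's bore has meshed with the splines and slid down over the stem (horizontal distance between handle_centre and stem_tip below 0.004 m and angle between handle_centre's own z axis and vertical below 0.12 rad and (angle between the x axis of handle_centre and the x axis of stem_tip, either way round below 0.25 rad or angle between the x axis of handle_centre and the y axis of stem_tip, either way round below 0.25 rad) and z of handle_centre in the frame of stem_tip below 0.028 m), for 0.2 s.
At the end, for the whole second after the job is handed in: Handle on the bare stem: upright (0.12 rad), on axis (4 mm), wing along a blade (0.25 rad), within 2.5 mm of home; collar pressed over 6 of 8 mm and loaded over 4 N; fingers still bear on the handle (over 3 N); handle still (horizontal distance between handle_centre and stem_tip below 0.004 m and angle between handle_centre's own z axis and vertical below 0.12 rad and (angle between the x axis of handle_centre and the x axis of stem_tip, either way round below 0.25 rad or angle between the x axis of handle_centre and the y axis of stem_tip, either way round below 0.25 rad) and z of handle_centre in the frame of stem_tip below 0.0145 m and value of joint collar above 0.006 m and contact force between handle and collar above 4 N and contact force between the fingers and handle above 3 N and linear speed of handle below 0.02 m/s); the arm keeps its last pose, push and grip.
It fails at once if the pitcher is disturbed (moved over 30 mm) (distance of pitcher from where it was at the start of the episode above 0.03 m).
It fails at once if the tamper is disturbed (moved over 30 mm) (distance of tamper from where it was at the start of the episode above 0.03 m).
It fails at once if the cup is disturbed (moved over 30 mm) (distance of cup from where it was at the start of the episode above 0.03 m).
It also fails if it takes over 50 s, if anything falls off the work surface, if the arm or the gripper's body presses on something with over 40 N, if the wrist force passes 120 N, or if a joint passes its speed limit or range.

## Working session

There is one attempt and no reset: what is moved stays moved. The work goes in short steps, Python scripts to look and compute and a tool call to move; the robot and the scene stay as the last step left them, time stands still between calls to the robot, and variables do not carry over. Pictures are saved under pics/ and viewed, at most 10 in all, crops included, and the job is handed in when it is done.

Besides the shell and the picture viewer there is one more tool, called after ">>>" as name([rows], argument=value, ...), one row to a line, values as JSON. send_rows: Moves the arm, as the interface text tells. Its arguments: {"type":"object","properties":{"deltas":{"type":"array","items":{"type":"array"}},"grip":{"type":"number"}},"required":["deltas"]}

```bash
ls; mkdir -p pics
python3 - <<'E'
from plant import bot, eyes
import cv2, numpy as np
np.set_printoptions(precision=4,suppress=True)
s=bot.read_state(); print(s)
for n in ("scene","side","wrist"):
    i=eyes.camera_info(n); print(n,{k:np.array(v).tolist() for k,v in i.items()})
    cv2.imwrite(f"pics/{n}0.png",eyes.get_image(n))
E
```

```text
pics
{'t': 0.0, 'qpos': array([ 1.0828,  0.3339,  0.0399,  1.4663, -0.0133,  1.3433, -0.0585]), 'joint_vel': array([-0.0012, -0.0009, -0.0006,  0.0002, -0.0007,  0.0001, -0.0001]), 'joint_efforts': array([ -0.0004, -65.6354,   1.3353, -40.3805,  -0.0597,   0.0449,
         0.0001]), 'position': array([ 246.1628, -601.0794,  221.6668]), 'tcp_rot': array([-3.0809, -0.6066,  0.0008]), 'ft_force': array([ 0.0996, -0.3033,  0.2994]), 'wrist_torque': array([ 0.0217,  0.0262, -0.0106]), 'grasp_force': 0.0, 'grip_width': 1.0003359523310522}
scene {'camera_matrix': [[510.4720432574585, 0.0, 279.0550692936738], [0.0, 510.4720432574585, 212.30951453751783], [0.0, 0.0, 1.0]], 'dist': [0.03410456929023159, 0.0, 0.0, 0.0, 0.0], 'camera_from_world': [[0.43280394659483684, 0.9014630370451783, -0.0067183817409193335, -227.31722955009238], [-0.46332864465862095, 0.2288305605132749, 0.8561326658958796, 164.5974641250292], [0.7733093241716016, -0.36742477790217615, 0.516712416855641, -1727.9637605805085], [0.0, 0.0, 0.0, 1.0]]}
side {'camera_matrix': [[449.59021442402775, 0.0, 285.3139390929021], [0.0, 
[... 190 characters left out ...]
1329344, 555.2573699649672], [0.1451807881257185, -0.7241621275244292, 0.6741748673886377, -177.1016439537523], [-0.14686678814366935, 0.6580720955360709, 0.7384925616532145, -1227.787344245218], [0.0, 0.0, 0.0, 1.0]]}
wrist {'camera_matrix': [[291.4835437635927, 0.0, 281.3763881318716], [0.0, 291.4835437635927, 207.9556313711515], [0.0, 0.0, 1.0]], 'dist': [-0.02890471133188004, 0.0, 0.0, 0.0, 0.0], 'hand_eye': [[0.000618998347055575, 0.9610823478879982, 0.27626135708625027, 75.97457780577814], [0.9999993833943596, -0.0008496165121202145, 0.0007150962732506183, -1.7711524874292062], [0.0009219826159029188, 0.2762607440985286, -0.9610822811904195, -163.07278400864072], [0.0, 0.0, 0.0, 1.0]]}
```

View pics/scene0.png

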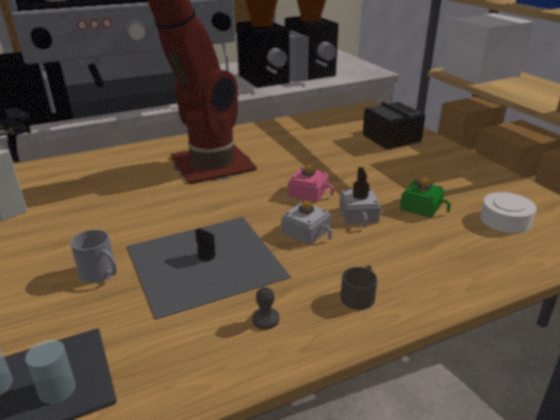

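View pics/side0.png

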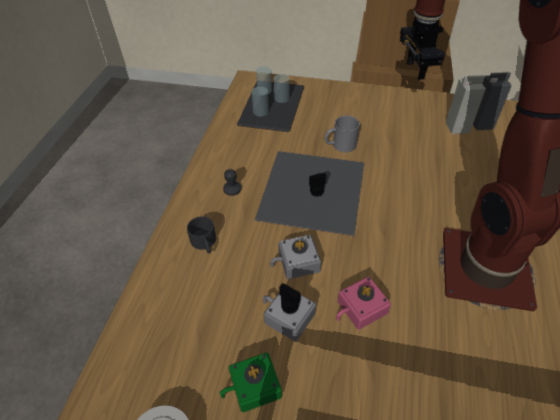

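Scene view: the loose handle is at about (206,243) on the mat and the bare grey tap has its stem tip at (306,207). Side view: handle at (317,185), stem tip at (299,244).

```bash
cat > h.py <<'E'
from plant import bot, eyes
import cv2, numpy as np
from scipy.spatial.transform import Rotation as R
np.set_printoptions(precision=3,suppress=True)
F=np.diag([1.,-1,-1,1])
def cw(n,s=None):
    i=eyes.camera_info(n); K=np.array(i["camera_matrix"]); d=np.array(i["dist"])
    if n!="wrist": T=F@np.array(i["camera_from_world"])
    else:
        s=s or bot.read_state(); W=np.eye(4); W[:3,:3]=R.from_rotvec(s["tcp_rot"]).as_matrix(); W[:3,3]=s["position"]
        T=F@np.linalg.inv(W@np.array(i["hand_eye"]))
    return K,d,T
def atz(c,uv,z):
    K,d,T=c
    p=cv2.undistortPoints(np.float64([[uv]]),K,d).ravel()
    r=T[:3,:3].T@np.array([*p,1]); o=-T[:3,:3].T@T[:3,3]
    return o+r*(z-o[2])/r[2]
def tri(a,ua,b,ub):
    f=lambda c,u:cv2.undistortPoints(np.float64([[u]]),c[0],c[1]).reshape(2,1)
    X=cv2.triangulatePoints(a[2][:3],b[2][:3],f(a,ua),f(b,ub)); return (X[:3]/X[3]).ravel()
def proj(c,X):
    K,d,T=c
    return cv2.projectPoints(np.float64(X).reshape(-1,3),cv2.Rodrigues(T[:3,:3])[0],T[:3,3],K,d)[0].reshape(-1,2)
E
python3 - <<'E'
from h import *
a,b=cw("scene"),cw("side")
print("handle",atz(a,(206,244),40),atz(b,(317,185),40),tri(a,(206,244),b,(317,185)))
print("stem",atz(a,(306,207),90),atz(b,(299,244),90),tri(a,(306,207),b,(299,244)))
for n,u in (("pitcher",(92,256)),("tamper",(265,312)),("cup",(359,290)),("fitted",(362,190))): print(n,atz(a,u,40))
A=cv2.imread("pics/scene0.png");B=cv2.imread("pics/side0.png")
z=lambda I,x,y:cv2.resize(I[y-35:y+35,x-45:x+45],(400,300),interpolation=cv2.INTER_CUBIC)
cv2.imwrite("pics/crop0.png",np.vstack([np.hstack([z(A,206,244),z(A,306,215)]),np.hstack([z(B,317,185),z(B,299,250)])]))
E
```

```text
handle [ 503.754 -187.494   40.   ] [ 505.36  -183.614   40.   ] [ 504.662 -186.471   39.063]
stem [529.318  74.793  90.   ] [510.976  89.536  90.   ] [512.894  82.86   79.79 ]
pitcher [ 432.086 -444.442   40.   ]
tamper [ 788.69  -157.901   40.   ]
cup [814.313  51.699  40.   ]
fitted [441.358 306.842  40.   ]
```

View pics/crop0.png

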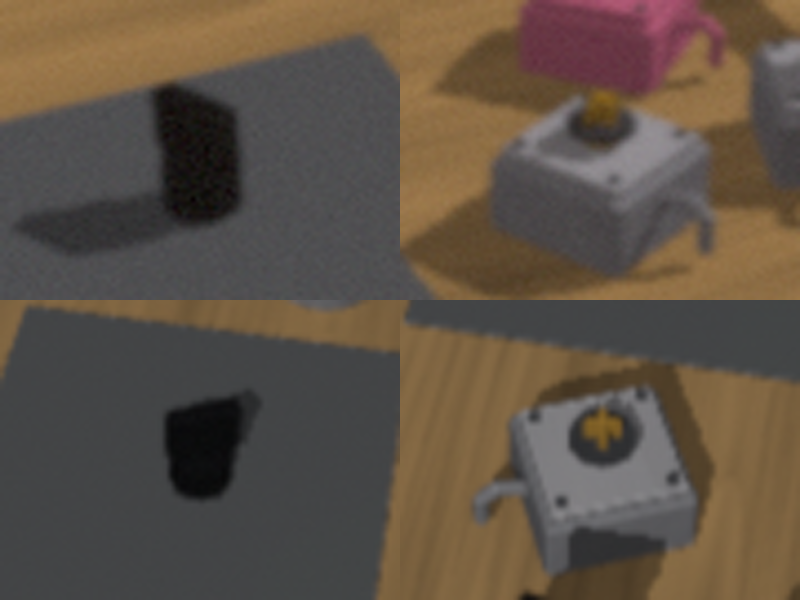

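Scene crop: stem tip at (306,202), wing top edge from (195,229.5) to (214,233.5). Side crop: stem tip at (299,244.5), wing top edge from (309,175) to (326,172.6).

Run:
```python
from h import *
a,b=cw("scene"),cw("side")
print("stem",atz(a,(306,202),90),atz(b,(299.2,244.6),90))
for c,p,q in ((a,(195.2,229.5),(213.9,233.5)),(b,(309.1,175),(326,172.6))):
    P,Q=atz(c,p,76),atz(c,q,76); d=Q-P; print("wing",P,Q,np.linalg.norm(d),np.degrees(np.arctan2(d[1],d[0])))
s=bot.read_state(); print(R.from_rotvec(s["tcp_rot"]).as_matrix())
```

```text
stem [506.854  86.854  90.   ] [510.097  91.362  90.   ]
wing [ 484.246 -205.286   76.   ] [ 521.001 -170.487   76.   ] 50.61507265102517 43.43383297872711
wing [ 531.604 -185.806   76.   ] [ 482.594 -206.377   76.   ] 53.15217832705723 -157.23019898395725
[[ 0.925  0.379 -0.001]
 [ 0.379 -0.925  0.001]
 [-0.    -0.001 -1.   ]]
```

>>> send_rows([
  [[0.79,-0.57,0.06],[0,0,0]],
  [[0.79,-0.57,0.06],[0,0,0]],
  [[0.79,-0.57,0.06],[0,0,0]],
  [[0.79,-0.57,0.06],[0,0,0]],
  [[0.79,-0.57,0.06],[0,0,0]],
  [[0.79,-0.57,0.06],[0,0,0]],
  [[0.79,-0.57,0.06],[0,0,0]],
], grip=1)

```text
t: 0.73
position: [380.1, -387.3, 207.3]
tcp_rot: [-3.077, -0.622, -0.003]
ft_force: [0.9, 0.1, -0.3]
grip_width: 1.003
grasp_force: 0.0
```

>>> send_rows([
  [[0.79,-0.57,0.06],[0,0,-0.07]],
  [[0.79,-0.57,0.06],[0,0,-0.07]],
  [[0.79,-0.57,0.06],[0,0,-0.07]],
  [[0.79,-0.57,0.06],[0,0,-0.07]],
  [[0.79,-0.57,0.06],[0,0,-0.07]],
  [[0.79,-0.57,0.06],[0,0,-0.07]],
  [[0.79,-0.57,0.06],[0,0,-0.07]],
  [[0.79,-0.57,0.06],[0,0,-0.07]],
])

```text
t: 1.4
position: [504.6, -185.9, 192.2]
tcp_rot: [-2.994, -0.948, 0.0]
ft_force: [0.3, -0.5, 0.6]
grip_width: 1.002
grasp_force: 0.0
```

Run:
```python
from h import *
s=bot.read_state(); I=eyes.get_image("wrist"); print(s)
print(R.from_rotvec(s["tcp_rot"]).as_matrix())
cv2.imwrite("pics/w1.png",I)
```

```text
{'t': 1.4, 'qpos': array([ 0.563,  0.145, -0.32 ,  1.766,  0.047,  1.239, -0.727]), 'joint_vel': array([ 0.041, -0.008,  0.056,  0.007,  0.012,  0.004,  0.019]), 'joint_efforts': array([ -2.967, -49.006,  -4.239, -39.421,  -0.551,  -0.148,  -0.412]), 'position': array([ 504.631, -185.86 ,  192.244]), 'tcp_rot': array([-2.994, -0.948,  0.   ]), 'ft_force': array([ 0.283, -0.497,  0.606]), 'wrist_torque': array([-0.017, -0.008,  0.006]), 'grasp_force': 0.0, 'grip_width': 1.0016900005408669}
[[ 0.818  0.576 -0.   ]
 [ 0.576 -0.818  0.001]
 [ 0.    -0.001 -1.   ]]
```

View pics/w1.png

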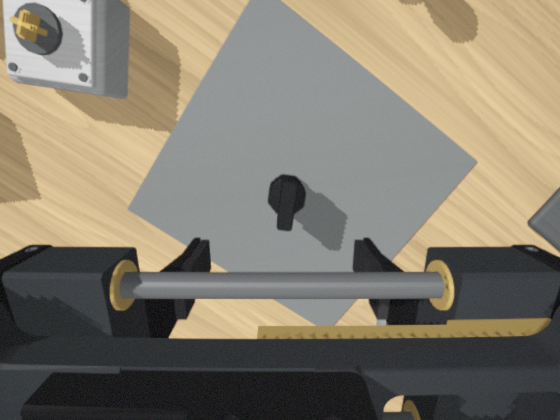

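The wrist view shows the handle in the middle, with the hub around (287,193) and the wing's near end at (286,230); the stem is at about (31,27). I'll fit the handle's silhouette for its position and yaw.

```bash
cat >> h.py <<'E'
from scipy.optimize import minimize
def handle_pts(x,y,yaw,z0=4):
    th=np.arange(8)*np.pi/4+np.pi/8; r=21/np.cos(np.pi/8)
    hub=np.array([[r*np.cos(t),r*np.sin(t),z] for t in th for z in(0,32)])
    w=np.array([[sx*26,sy*8,z] for sx in(-1,1) for sy in(-1,1) for z in(32,72)])
    M=R.from_euler("z",yaw).as_matrix(); o=np.array([x,y,z0])
    return hub@M.T+o,w@M.T+o
def fit(c,mask,x0):
    S=4
    def mk(v):
        m=np.zeros((mask.shape[0],mask.shape[1]),np.uint8)
        for P in handle_pts(v[0],v[1],v[2]):
            h=cv2.convexHull(proj(c,P).astype(np.float32))
            cv2.fillConvexPoly(m,np.int32(np.round(h*16)),255,cv2.LINE_AA,4)
        return m
    f=lambda v:np.abs(mk(v).astype(float)-mask).sum()/mask.sum()
    sim=np.vstack([x0]+[np.array(x0)+d for d in np.diag([6,6,.25])])
    r=minimize(f,x0,method="Nelder-Mead",options=dict(initial_simplex=sim,xatol=.01,fatol=1e-5))
    return r.x,r.fun
E
python3 - <<'E'
from h import *
c=cw("wrist"); I=cv2.imread("pics/w1.png"); g=I.max(2)
m=np.zeros_like(g); m[160:245,255:325]=((g[160:245,255:325]<62)*255)
n,l,st,_=cv2.connectedComponentsWithStats(m); k=1+st[1:,4].argmax(); m=np.uint8(l==k)*255; print(st[k])
for y0 in (.3,.6,.9): print(fit(c,m,[505,-187,y0]))
print("tool yaw",np.arctan2(.576,.818)); print("stem",atz(c,(31,27),90))
E
```

```text
[ 269  175   37   55 1384]
(array([ 503.92 , -191.923,    0.537]), np.float64(0.18724073444406664))
(array([ 502.991, -192.108,    0.558]), np.float64(0.18639635044769354))
(array([ 503.183, -192.174,    0.537]), np.float64(0.18673070384223053))
tool yaw 0.6135101039364065
stem [511.564  73.107  90.   ]
```

Run:
```python
from h import *
c=cw("wrist"); I=cv2.imread("pics/w1.png")
J=cv2.resize(I,None,fx=6,fy=6,interpolation=cv2.INTER_CUBIC)
for P in handle_pts(503.3,-192.1,.55):
    h=cv2.convexHull(proj(c,P).astype(np.float32)); cv2.polylines(J,[np.int32((h+.5)*6)],True,(0,255,0))
a=np.clip(J[160*6:245*6,250*6:330*6]*1.6,0,255).astype(np.uint8); b=cv2.resize(I[0:85,0:80],None,fx=4,fy=4); b=cv2.copyMakeBorder(b,0,170,0,0,cv2.BORDER_CONSTANT)
cv2.imwrite("pics/ov1.png",np.hstack([a,b]))
g=I.max(2); print(g[172:240:3,260:316:4])
```

```text
[[149 149 147 152 148 148 148 148 150 150 149 148 150 150]
 [148 150 150 150 149  83  47  70 103 143 149 147 149 150]
 [151 151 148 149  61  39  35  34  34  35 144 149 149 150]
 [148 150 146  86  45  51  41  38  34  33  63 141 150 148]
 [148 148 149  42  49  47  51  51  46  44  33 107 145 149]
 [148 149 141  46  48  48  46  44  48  42  37  79 118 149]
 [148 148 131  49  50  40  48  50  45  38  32  46 105 129]
 [149 149 111  50  51  35  52  49  46  32  39  40 107 106]
 [148 146  87  44  44  41  47  48  45  36  35  39 111 105]
 [147 149  68  50  46  41  49  49  49  37  35  47 108 110]
 [148 149  75  47  48  41  47  48  43  32  34  67 107 110]
 [150 149 144  48  44  44  48  46  46  36  36  83 108 107]
 [150 150 147  88  45  50  50  51  47  34  46 108 107 107]
 [150 149 151 150  50  48  44  49  40  47 104 109 106 106]
 [150 151 149 149 139  50  48  51  40 107 108 105 110 109]
 [151 149 149 150 143  46  46  48  44 107 105 106 106 108]
 [151 150 151 151 132  45  45  48  65 128 107 110 108 106]
 [150 149 150 150 129  53  46  44  81 150 133 109 110 104]
 [150 149 149 150 120  44  44  53 110 147 148 107 108 108]
 [149 149 148 147 147  63  53  48 136 149 148 114 104 108]
 [149 150 151 149 151 151 148 144 150 148 147 149 111 109]
 [150 151 150 149 149 149 148 150 149 150 150 150 149 120]
 [150 149 150 148 151 151 149 150 149 151 150 149 151 148]]
```

View pics/ov1.png

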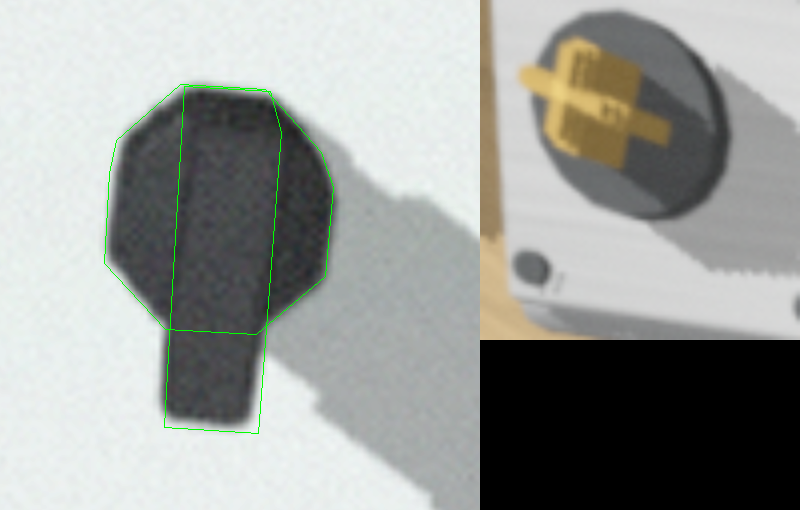

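Run:
```python
from h import *
c=cw("wrist"); I=cv2.imread("pics/w1.png"); g=I.max(2).astype(float)
# soft mask; background outside handle -> 0
m=np.clip((100-g)/(100-48),0,1)*255; z=np.zeros_like(m); z[168:240,258:320]=m[168:240,258:320]; m=z
def mk(v):
    o=np.zeros(m.shape,np.uint8); K,d,T=c; K=K.copy(); K[0,0]*=v[3];K[1,1]*=v[3]
    T=T.copy(); T[:3,3]+=[0,0,v[4]]
    for P in handle_pts(*v[:3]):
        h=cv2.convexHull(proj((K,d,T),P).astype(np.float32)); cv2.fillConvexPoly(o,np.int32(np.round(h*16)),255,cv2.LINE_AA,4)
    return o
def run(free):
    def f(p):
        v=np.array([504,-190,.55,1,0.]); v[free]=p; return np.abs(mk(v)-m).sum()/m.sum()
    x0=np.array([504,-190,.55,1,0.])[free]; st=np.array([5,5,.2,.05,15])[free]
    r=minimize(f,x0,method="Nelder-Mead",options=dict(initial_simplex=np.vstack([x0]+[x0+d for d in np.diag(st)]),maxiter=800)); print(free,r.x,r.fun)
run([0,1,2]);run([0,1,2,3]);run([0,1,2,4])
print("stem",atz(c,(27,26),90))
# where external-camera stem/handle project
print(proj(c,[[508.5,89,90],[504,-187,40]]), c[2], np.linalg.inv(c[2])[:3,3])
```

```text
[0, 1, 2] [ 504.199 -192.077    0.529] 0.16266391873108527
[0, 1, 2, 3] [ 504.732 -192.573    0.496    0.937] 0.046408428993707264
[0, 1, 2, 4] [ 504.54  -192.707    0.492   23.204] 0.043581020896471305
stem [510.369  76.31   90.   ]
[[ 12.477  18.853]
 [282.567 194.951]] [[   0.573   -0.819   -0.001 -440.83 ]
 [  -0.787   -0.551    0.277  268.096]
 [  -0.227   -0.158   -0.961  447.439]
 [   0.       0.       0.       1.   ]] [ 565.496 -142.774  355.301]
```

Run:
```python
from h import *
for n,x,y in (("scene",206,244),("side",317,185)):
    c=cw(n); g=cv2.imread(f"pics/{n}0.png").max(2)
    s=g[y-18:y+18,x-15:x+15]; print(n, np.percentile(s,[2,10,50,90]))
    for thr in (30,38,45):
        m=np.zeros_like(g); m[y-20:y+22,x-18:x+18]=(g[y-20:y+22,x-18:x+18]<thr)*255
        q,l,st,_=cv2.connectedComponentsWithStats(m); k=1+st[1:,4].argmax(); m=np.uint8(l==k)*255
        print(thr,st[k],*fit(c,m,[504,-187,.55]))
```

```text
scene [17.  21.  51.5 82. ]
30 [197 230  17  30 380] [ 494.281 -189.448   -0.033] 0.46191950464396286
38 [196 230  19  31 454] [ 498.585 -188.627    0.157] 0.2906279692493738
45 [196 229  19  32 490] [ 501.334 -188.995    0.212] 0.21825530212084834
side [11. 12. 69. 70.]
30 [309 173  17  23 308] [ 506.482 -191.917    0.937] 0.23003565062388592
38 [309 173  18  23 331] [ 506.103 -193.774    0.821] 0.17416029856051182
45 [309 172  20  25 356] [ 505.241 -192.184    0.729] 0.14017404714694867
```

>>> send_rows([
  [[-0.014,0.02,0.1],[0,0,0.038]],
  [[-0.014,0.02,0.25],[0,0,0.038]],
  [[-0.014,0.02,0.4],[0,0,0.038]],
  [[-0.014,0.02,0.5],[0,0,0.038]],
  [[-0.014,0.02,0.56],[0,0,0.038]],
  [[-0.014,0.02,0.6],[0,0,0.038]],
  [[-0.014,0.02,0.6],[0,0,0.038]],
  [[-0.014,0.02,0.6],[0,0,0.038]],
], grip=1)

```text
t: 2.12
position: [503.7, -195.2, 42.9]
tcp_rot: [3.048, 0.759, -0.0]
ft_force: [0.6, 0.6, 0.7]
grip_width: 1.001
grasp_force: 0.0
```

Run:
```python
from h import *
s=bot.read_state(); I=eyes.get_image("wrist"); cv2.imwrite("pics/w2.png",I)
print(s["position"],R.from_rotvec(s["tcp_rot"]).as_matrix())
c=cw("wrist"); M=R.from_rotvec(s["tcp_rot"]).as_matrix()
for z in(0,-19): print(proj(c,s["position"]+M@[0,0,z]), proj(c,s["position"]+M@[0,30,z]))
```

```text
[ 503.662 -195.193   42.93 ] [[ 0.883  0.469 -0.   ]
 [ 0.469 -0.883 -0.   ]
 [-0.     0.    -1.   ]]
[[284.005 254.526]] [[332.869 254.522]]
[[284.311 269.294]] [[338.697 269.266]]
```

View pics/w2.png

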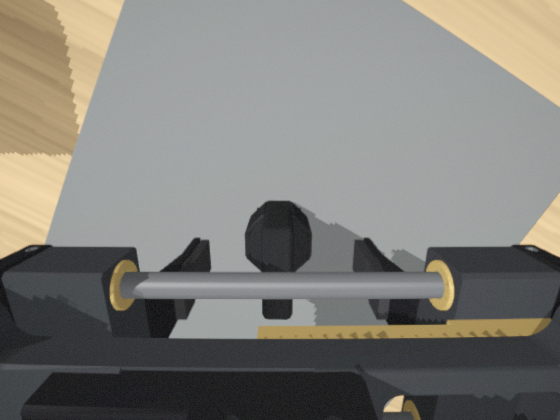

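The wing stands between the fingers, about 3.5 mm off the middle line (column 278 against 284). I'll centre it and close.

>>> send_rows([
  [[0,-0.014,0.008],[0,0,0]],
  [[0,-0.014,0.008],[0,0,0]],
  [[0,-0.014,0.008],[0,0,0]],
], grip=1)

```text
t: 2.42
position: [502.6, -191.0, 41.3]
tcp_rot: [3.047, 0.761, 0.002]
ft_force: [0.7, 0.1, 1.0]
grip_width: 1.001
grasp_force: 0.0
```

>>> send_rows([
  [[0,0,0],[0,0,0]],
  [[0,0,0],[0,0,0]],
  [[0,0,0],[0,0,0]],
  [[0,0,0],[0,0,0]],
  [[0,0,0],[0,0,0]],
  [[0,0,0],[0,0,0]],
  [[0,0,0],[0,0,0]],
  [[0,0,0],[0,0,0]],
], grip=-1)

```text
t: 3.08
position: [502.2, -191.0, 40.5]
tcp_rot: [-3.048, -0.761, 0.0]
ft_force: [0.3, 0.3, -0.2]
grip_width: 0.478
grasp_force: 0.0
```

>>> send_rows([
  [[0,0,0],[0,0,0]],
  [[0,0,0],[0,0,0]],
  [[0,0,0],[0,0,0]],
  [[0,0,0],[0,0,0]],
  [[0,0,0],[0,0,0]],
  [[0,0,0],[0,0,0]],
  [[0,0,0],[0,0,0]],
  [[0,0,0],[0,0,0]],
], grip=-1)

```text
t: 3.75
position: [502.1, -191.0, 40.5]
tcp_rot: [-3.048, -0.761, 0.0]
ft_force: [-0.9, 0.2, -2.1]
grip_width: 0.182
grasp_force: 30.0
```

>>> send_rows([
  [[0,0,-0.1],[0,0,0]],
  [[0,0,-0.25],[0,0,0]],
  [[0,0,-0.4],[0,0,0]],
  [[0,0,-0.5],[0,0,0]],
  [[0,0,-0.5],[0,0,0]],
  [[0,0,-0.5],[0,0,0]],
], grip=-1)

```text
t: 4.25
position: [503.1, -191.3, 167.1]
tcp_rot: [3.046, 0.76, 0.004]
ft_force: [-0.1, 0.1, -1.9]
grip_width: 0.179
grasp_force: 30.0
```

Run:
```python
from h import *
s=bot.read_state()
M=R.from_rotvec(s["tcp_rot"]).as_matrix(); print(s["position"],M,s["qpos"],s["grip_width"])
# target: stem lies 75 mm ahead along tool x
T=np.array([509,88,165])-75*M[:,0]*[1,1,0]; print(T, M.T@(T-s["position"])/250)
```

```text
[ 503.131 -191.308  167.101] [[ 0.883  0.47   0.003]
 [ 0.47  -0.883 -0.001]
 [ 0.002  0.003 -1.   ]] [ 0.561  0.161 -0.309  1.8    0.053  1.185 -0.846] 0.17948333406103267
[442.799  52.752 165.   ] [ 0.246 -0.975  0.006]
```

>>> send_rows([
  [[0.28,-0.975,0],[0,0,0]],
  [[0.28,-0.975,0],[0,0,0]],
  [[0.28,-0.975,0],[0,0,0]],
  [[0.28,-0.975,0],[0,0,0]],
  [[0.28,-0.975,0],[0,0,0]],
  [[0.28,-0.975,0],[0,0,0]],
  [[0.28,-0.975,0],[0,0,0]],
  [[0.28,-0.975,0],[0,0,0]],
])

```text
t: 4.92
position: [448.1, 59.6, 164.5]
tcp_rot: [-3.045, -0.769, 0.003]
ft_force: [-0.2, -0.3, -1.2]
grip_width: 0.18
grasp_force: 30.0
```

>>> send_rows([
  [[0,0,0],[0,0,0]],
  [[0,0,0],[0,0,0]],
  [[0,0,0],[0,0,0]],
])

```text
t: 5.17
position: [449.4, 55.6, 165.0]
tcp_rot: [-3.049, -0.757, 0.002]
ft_force: [-1.4, -0.8, -0.8]
grip_width: 0.18
grasp_force: 30.0
```

Run:
```python
from h import *
s=bot.read_state(); I=eyes.get_image("wrist"); cv2.imwrite("pics/w3.png",I)
M=R.from_rotvec(s["tcp_rot"]).as_matrix(); print(s["position"],M,s["qpos"])
print(proj(cw("wrist"),[[509,89,90]]))
```

```text
[449.435  55.554 164.99 ] [[ 0.884  0.468 -0.001]
 [ 0.468 -0.884  0.   ]
 [-0.001 -0.001 -1.   ]] [ 0.32  -0.    -0.534  1.974 -0.001  1.169 -1.298]
[[281.919 134.732]]
```

View pics/w3.png

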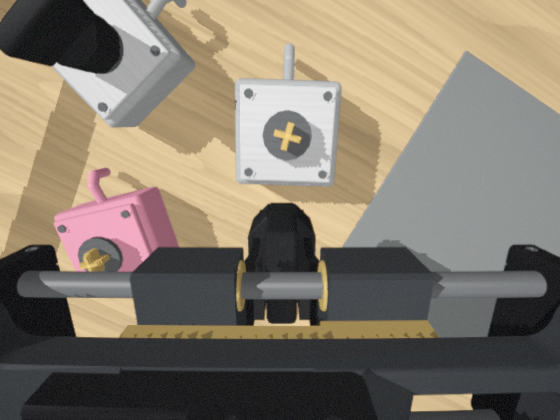

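The stem is visible at about (288,136) and the held handle's hub has its front edge at row 204, columns 249–316. Enlarging both.

Run:
```python
from h import *
s=bot.read_state(); c=cw("wrist"); I=cv2.imread("pics/w3.png")
M=R.from_rotvec(s["tcp_rot"]).as_matrix()
J=cv2.resize(I,None,fx=6,fy=6,interpolation=cv2.INTER_CUBIC)
def dr(P,col): cv2.polylines(J,[np.int32((proj(c,P)+.5)*6)],True,col)
a=cv2.resize(I[70:190,230:350],None,fx=3.2,fy=3.2,interpolation=cv2.INTER_CUBIC)
th=np.arange(8)*np.pi/4+np.pi/8; r=21/np.cos(np.pi/8)
for zt in (36.5,4.5):
    P=np.array([[r*np.cos(t),r*np.sin(t),zt] for t in th]); dr(P@M.T+s["position"],(0,255,0))
P=np.array([[26,8,-35.5],[26,-8,-35.5],[-26,-8,-35.5],[-26,8,-35.5]]); dr(P@M.T+s["position"],(0,255,255))
A=J[110*6:160*6,260*6:316*6]; B=np.clip(J[195*6:330*6,240*6:325*6].astype(float)*2,0,255).astype(np.uint8)
B=cv2.resize(B,None,fx=.72,fy=.72); A=cv2.resize(A,None,fx=1.2,fy=1.2)
o=np.zeros((600,800,3),np.uint8); o[:A.shape[0],:A.shape[1]]=A; o[:B.shape[0],410:410+B.shape[1]]=B[:,:390]
cv2.imwrite("pics/c3.png",o); print(A.shape,B.shape)
```

```text
(360, 403, 3) (583, 367, 3)
```

View pics/c3.png

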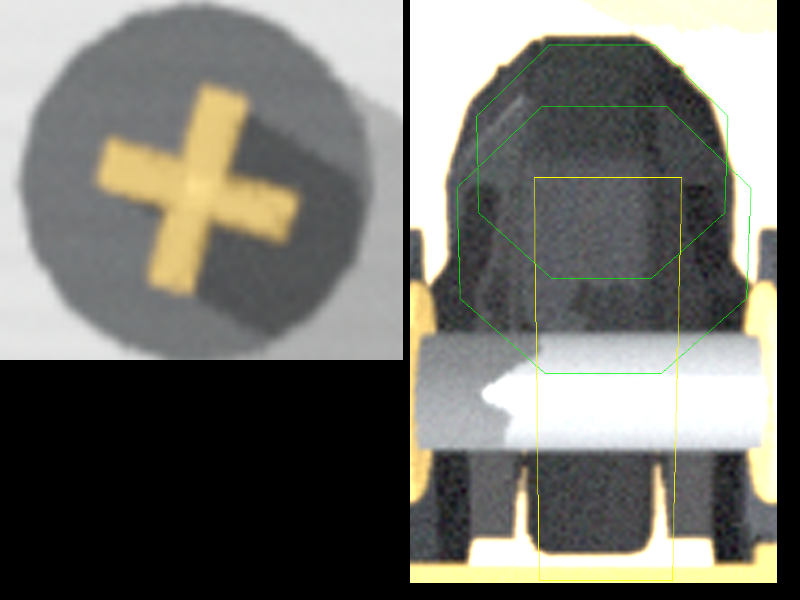

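Stem centre reads (287,135.6), with the blades turned about 15° in the tool frame. The camera seems biased by about 2 mm, because the held handle appears at column 281.7 instead of 284.8. I'll take a second look from another yaw to cancel it.

>>> send_rows([
  [[0.14,-0.23,0],[0,0,0.333]],
  [[0.14,-0.23,0],[0,0,0.333]],
  [[0.14,-0.23,0],[0,0,0.333]],
  [[0.14,-0.23,0],[0,0,0.333]],
  [[0.14,-0.23,0],[0,0,0.333]],
  [[0.14,-0.23,0],[0,0,0.333]],
  [[0.14,-0.23,0],[0,0,0.333]],
  [[0.14,-0.23,0],[0,0,0.333]],
])

```text
t: 5.88
position: [453.6, 123.3, 165.4]
tcp_rot: [3.051, -0.75, -0.001]
ft_force: [0.1, -0.6, -0.7]
grip_width: 0.183
grasp_force: 30.0
```

>>> send_rows([
  [[0,0,0],[0,0,0]],
  [[0,0,0],[0,0,0]],
  [[0,0,0],[0,0,0]],
])

```text
t: 6.13
position: [453.4, 123.8, 165.5]
tcp_rot: [-3.055, 0.732, 0.0]
ft_force: [0.5, -0.1, -1.7]
grip_width: 0.182
grasp_force: 30.0
```

Run:
```python
from h import *
s=bot.read_state(); I=eyes.get_image("wrist"); cv2.imwrite("pics/w4.png",I)
M=R.from_rotvec(s["tcp_rot"]).as_matrix(); print(s["position"].tolist(),s["tcp_rot"].tolist(),M,s["qpos"])
p=proj(cw("wrist"),[[509,89,90]])[0]; print(p)
x,y=np.int32(p); x0,y0=max(x-50,0),max(y-38,0)
J=cv2.resize(I[y0:y0+75,x0:x0+100],(800,600),interpolation=cv2.INTER_CUBIC); print(x0,y0); cv2.imwrite("pics/c4.png",J)
```

```text
[453.44312121637665, 123.82530580481186, 165.48034185459142] [-3.0550284584943515, 0.7322126745249374, 0.0003077134718556983] [[ 0.891 -0.453 -0.   ]
 [-0.453 -0.891  0.   ]
 [-0.     0.    -1.   ]] [ 0.22   0.041 -0.588  1.937  0.025  1.171 -2.418]
[290.588 136.048]
240 98
```

View pics/c4.png

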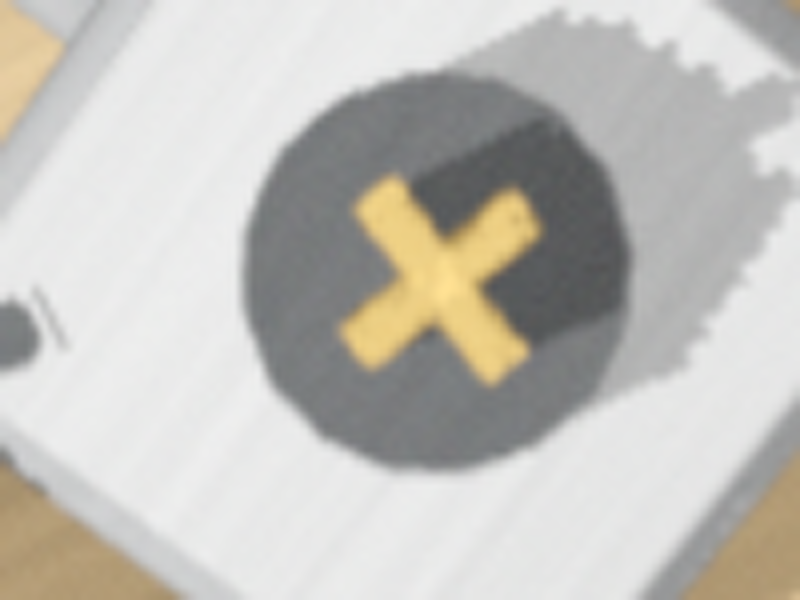

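Second view: the stem centre is at (294.75,132.6), and the collar is 48.4 px wide against 48.2 expected, so the scale is good.

Run:
```python
from h import *
s3=dict(position=np.array([449.435,55.554,164.99]),tcp_rot=R.from_matrix(np.linalg.qr(np.array([[.884,.468,-.001],[.468,-.884,0],[-.001,-.001,-1]]))[0]*[-1,-1,-1]).as_rotvec())
s3["tcp_rot"]=np.array([-3.049,-.757,.002])
s4=dict(position=np.array([453.443,123.825,165.48]),tcp_rot=np.array([-3.05503,.73221,.0003]))
A=[];b=[]
for s,u,bl in ((s3,(287,135.6),[((222,88),(172,290)),((100,160),(297,220))]),(s4,(294.75,132.6),[((380,190),(510,368)),((355,350),(528,210))])):
    c=cw("wrist",s); X=atz(c,u,90); M=R.from_rotvec(s["tcp_rot"]).as_matrix(); print("stem raw",X,"tool",M.T@(X-s["position"]),"yaw",np.degrees(np.arctan2(M[1,0],M[0,0])))
    A.append(np.hstack([np.eye(2),M[:2,:2]])); b.append(X[:2])
    f=(lambda p:(p[0]/7.2+259.5,p[1]/7.2+109.5)) if s is s3 else (lambda p:(p[0]/8+239.5,p[1]/8+97.5))
    for p,q in bl:
        d=atz(c,f(q),90)-atz(c,f(p),90); print("blade",np.linalg.norm(d),np.degrees(np.arctan2(d[1],d[0]))%90)
print(np.linalg.solve(np.vstack(A),np.hstack(b)))
# handle in tool frame, from w3: fit x shift of hub front edge & wing end
c=cw("wrist",s3); M=R.from_rotvec(s3["tcp_rot"]).as_matrix()
for x in (-2,0,2,4): print(x,proj(c,np.array([[21+x,0,36.5],[21+x,0,4.5],[x-26,0,-35.5],[x,21,4.5]])@M.T+s3["position"]).tolist())
```

```text
Traceback (most recent call last):
  File "scipy/spatial/transform/_rotation.pyx", line 1143, in scipy.spatial.transform._rotation.Rotation.from_matrix
ValueError: Non-positive determinant (left-handed or null coordinate frame) in rotation matrix 0: [[ 0.884 -0.468 -0.001]
 [ 0.468  0.884  0.   ]
 [-0.001  0.001 -1.   ]].
```

Run:
```python
from h import *
s3=dict(position=np.array([449.435,55.554,164.99]),tcp_rot=np.array([-3.049,-.757,.002]))
s4=dict(position=np.array([453.443,123.825,165.48]),tcp_rot=np.array([-3.05503,.73221,.0003]))
A=[];b=[]
for s,u,bl in ((s3,(287,135.6),[((222,88),(172,290)),((100,160),(297,220))]),(s4,(294.75,132.6),[((380,190),(510,368)),((355,350),(528,210))])):
    c=cw("wrist",s); X=atz(c,u,90); M=R.from_rotvec(s["tcp_rot"]).as_matrix(); print("stem raw",X,"tool",M.T@(X-s["position"]),"yaw",np.degrees(np.arctan2(M[1,0],M[0,0])))
    A.append(np.hstack([np.eye(2),M[:2,:2]])); b.append(X[:2])
    f=(lambda p:(p[0]/7.2+259.5,p[1]/7.2+109.5)) if s is s3 else (lambda p:(p[0]/8+239.5,p[1]/8+97.5))
    for p,q in bl:
        d=atz(c,f(q),90)-atz(c,f(p),90); print("blade",np.linalg.norm(d),np.degrees(np.arctan2(d[1],d[0]))%90)
print(np.linalg.solve(np.vstack(A),np.hstack(b)))
c=cw("wrist",s3); M=R.from_rotvec(s3["tcp_rot"]).as_matrix()
for x in (-2,0,2,4): print(x,proj(c,np.array([[21+x,0,36.5],[21+x,0,4.5],[x-26,0,-35.5],[x,21,4.5]])@M.T+s3["position"]).tolist())
```

```text
stem raw [508.909  83.63   90.   ] tool [65.792  3.026 74.908] yaw 27.886717616105095
blade 22.39451613940499 13.943012716776025
blade 22.707332908324318 11.426519239173032
stem raw [509.971  84.782  90.   ] tool [68.1    9.177 75.467] yaw -26.956096982847612
blade 21.601396299727543 10.466525831317426
blade 21.730200390957886 11.558361901481817
[510.549  83.183  -1.24   -1.163]
-2 [[283.28804647340485, 205.32885405864303], [283.54809637711065, 219.52912769658423], [283.73884774965524, 329.4112427630534], [317.0097505730993, 251.42010488474978]]
0 [[283.29490410570054, 202.61109475295657], [283.5570359529792, 216.38132612270306], [283.750572317529, 326.1874059319788], [317.12341835124164, 248.47642719845717]]
2 [[283.3017887893048, 199.87878940013886], [283.56601755868405, 213.21343975506844], [283.76237200418063, 322.93709482536497], [317.2375856255346, 245.51401262235447]]
4 [[283.3087005570385, 197.13186289160842], [283.5750412705358, 210.0253412879124], [283.77424726465273, 319.6600591724887], [317.35225315422014, 242.53273590231038]]
```

Stem at (510.5,83.2), blades at 11.8° (mod 90), camera bias (-1.2,-1.2) mm. The handle axis sits about 2 mm ahead of the TCP along tool x. Going above the stem.

>>> send_rows([
  [[0.27,0.046,0],[0,0,-0.2155]],
  [[0.27,0.046,0],[0,0,-0.2155]],
  [[0.27,0.046,0],[0,0,-0.2155]],
  [[0.27,0.046,0.1],[0,0,-0.2155]],
  [[0.27,0.046,0.1],[0,0,-0.2155]],
  [[0.27,0.046,0.1],[0,0,-0.2155]],
  [[0.27,0.046,0.1],[0,0,-0.2155]],
  [[0.27,0.046,0.1],[0,0,-0.2155]],
])

```text
t: 6.85
position: [508.2, 83.0, 140.5]
tcp_rot: [-3.125, -0.317, 0.0]
ft_force: [-0.6, 1.0, -0.2]
grip_width: 0.179
grasp_force: 30.0
```

>>> send_rows([
  [[0,0,0],[0,0,0]],
  [[0,0,0],[0,0,0]],
  [[0,0,0],[0,0,0]],
])

```text
t: 7.1
position: [508.3, 83.2, 140.8]
tcp_rot: [3.125, 0.317, 0.001]
ft_force: [0.7, 0.2, -1.4]
grip_width: 0.18
grasp_force: 30.0
```

Run:
```python
from h import *
s=bot.read_state(); M=R.from_rotvec(s["tcp_rot"]).as_matrix(); print(s["position"],np.degrees(np.arctan2(M[1,0],M[0,0])),s["ft_force"],s["wrist_torque"])
print((M.T@(np.array([510.5,83.2,0])-s["position"]))[:2])
```

```text
[508.261  83.213 140.805] 11.599041106473358 [ 0.694  0.202 -1.418] [ 0.041  0.021 -0.023]
[2.124 0.446]
```

>>> send_rows([
  [[0,0,0.03],[0,0,0]],
  [[0,0,0.05],[0,0,0]],
  [[0,0,0.06],[0,0,0]],
  [[0,0,0.07],[0,0,0]],
  [[0,0,0.07],[0,0,0]],
])

```text
t: 7.52
position: [507.7, 83.1, 122.3]
tcp_rot: [-3.125, -0.318, 0.002]
ft_force: [0.3, -0.1, -0.6]
grip_width: 0.181
grasp_force: 30.0
```

>>> send_rows([
  [[0,0,0.01],[0,0,0]],
  [[0,0,0.02],[0,0,0]],
  [[0,0,0.03],[0,0,0]],
  [[0,0,0.035],[0,0,0]],
  [[0,0,0.035],[0,0,0]],
])

```text
t: 7.93
position: [507.9, 83.1, 114.0]
tcp_rot: [-3.125, -0.318, 0.001]
ft_force: [-0.2, -0.1, -0.7]
grip_width: 0.186
grasp_force: 30.0
```

>>> send_rows([
  [[0,0,0.01],[0,0,0]],
  [[0,0,0.02],[0,0,0]],
  [[0,0,0.03],[0,0,0]],
  [[0,0,0.04],[0,0,0]],
  [[0,0,0.046],[0,0,0]],
  [[0,0,0.046],[0,0,0]],
])

```text
t: 8.43
position: [508.5, 83.3, 103.3]
tcp_rot: [3.125, 0.318, 0.001]
ft_force: [-1.8, -0.3, 7.5]
grip_width: 0.182
grasp_force: 30.0
```

>>> send_rows([
  [[0,0,0.006],[0,0,0]],
  [[0,0,0.012],[0,0,0]],
  [[0,0,0.016],[0,0,0]],
  [[0,0,0.016],[0,0,0]],
  [[0,0,0.016],[0,0,0]],
])

```text
t: 8.85
position: [509.5, 83.5, 101.8]
tcp_rot: [3.124, 0.318, 0.005]
ft_force: [-9.3, -2.3, 29.1]
grip_width: 0.181
grasp_force: 30.0
```

Force of 29 N shows the collar on its stop. One last check picture after letting it settle.

>>> send_rows([
  [[0,0,0],[0,0,0]],
  [[0,0,0],[0,0,0]],
  [[0,0,0],[0,0,0]],
  [[0,0,0],[0,0,0]],
])

```text
t: 9.18
position: [509.5, 83.5, 101.8]
tcp_rot: [3.125, 0.318, 0.005]
ft_force: [-9.3, -2.5, 29.8]
grip_width: 0.182
grasp_force: 30.0
```

Run:
```python
from h import *
s=bot.read_state(); print(s["position"],s["ft_force"],s["wrist_torque"],s["grasp_force"])
o=[]
for n in("scene","side"):
    I=eyes.get_image(n); x,y=np.int32(proj(cw(n),[[510,83,95]])[0]); o.append(cv2.resize(I[y-50:y+50,x-33:x+33],(396,600),interpolation=cv2.INTER_CUBIC))
cv2.imwrite("pics/end.png",np.clip(np.hstack(o)*1.5,0,255).astype(np.uint8))
```

```text
[509.469  83.528 101.826] [-9.325 -2.54  29.845] [-0.471  2.197  0.014] 29.999920441769063
```

View pics/end.png

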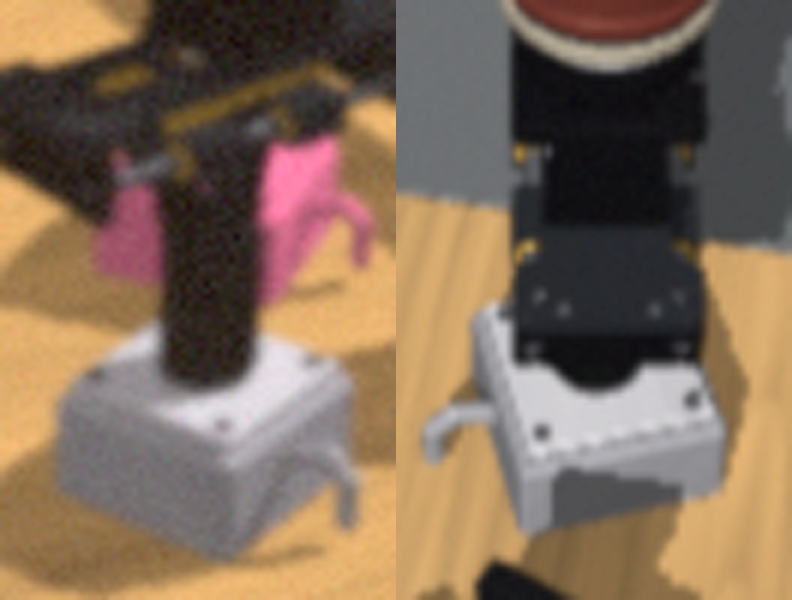

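The handle sits upright and down on the bare tap's block, with the collar hidden beneath it.

```bash
python3 -c "
from plant import bot
print(bot.hand_in())"
```

```text
the job is handed in; nothing more can be done
None
```

The handle is meshed on the bare tap's stem and held pressed home with about 30 N at the wrist, collar apparently on its stop. I handed the job in at about 9 s and have had no verdict back; the pitcher, tamper and cup were not touched.

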